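# Put the spice jars away in reverse order

### The arm

A 7-joint arm with a two-finger parallel gripper is mounted at the origin on the work surface. World frame = base frame: x ahead of the robot, y to its left, z up, the work surface at z = 0. Lengths are in m, angles in rad, forces in N, time in s.
With the tool pointing down it reaches from about 0.35 to 0.9 m from the base axis. Payload 7.2 kg.
Tool frame: the origin (TCP) lies on the centre line of the jaws, within the pads' length; the fingertips stand 22 mm ahead of it and the grasp point (between the pads) lies 3 mm ahead of it; z points along the fingers, y is the line along which they close (so a half turn about z gives the same grasp; the last joint's range is limited). The gripper opens to 85 mm and grips with 20 to 120 N. Pads are 22 mm wide; open, the fingers measure 114 mm over their backs; the gripper's body (76 mm by 85 mm) begins 54 mm behind the grasp point. The pads swing forward as they close: fully open they stand 13 mm farther back than shut.
Start: joints at [-1.285, 0.411, -0.013, 1.596, 0.006, 1.134, -0.082], TCP at [0.217, 0.586, 0.253] pointing down, gripper open.
Joint ranges: [-2.95, 2.95], [-0.29, 1.99], [-1.47, 1.44], [0.14, 2.54], [-1.03, 4.17], [0.13, 1.85], [-2.86, 2.86]. Speed limits (rad/s): [2.39, 2.39, 3.01, 3.01, 3.14, 3.14, 3.14].

### API

Orientations are given as a unit quaternion [x, y, z, w].
In Python, from workcell import robot gives the robot as it stands.
- The arm moves only by the tool drive_tool, never from a script. Its argument "targets" is a list of rows, each an object of numbers: "tx", "ty", "tz": the shift along the tool's x, y, z in m; "wx", "wy", "wz": the turn, a rotation vector about the tool's x, y, z in units of 8 degrees (1.0 is 8 degrees); "grip": the opening, from 0 (shut) to 1 (fully open). A call has 1 to 5 rows; each row is the pose to reach, as a shift and turn from the pose commanded when the call began, along the tool's axes at that moment; what a row does not reach only later rows make up. A row lasts 1/10 s, in which the tool goes at most 50 mm and 8.59 degrees, less where a joint would pass 70% of its speed; a pose out of reach is approached as far as the arm can. A call with a gripper value outside its range is refused whole. The fingers move at their own pace and stop on an object; "newtons" is the grip in N (left out, the last holds). Time passes only in rows, so rows that repeat a pose let the fingers close. It gives the time, the measured TCP pose, the force, the opening and the grip force at its end, in the units of the state.
- robot.get_obs(): the state, without advancing time (a new reading comes with each control period).
- robot.grab_frame(name): name is "scene" or "top"; returns a dict with "color" (384x512x3 uint8, blue, green, red), "fovy" (degrees; the focal length in pixels is half the picture's height over the tangent of half this angle, whatever the lens; pixels are square), "cx", "cy" (the principal point, pixels), "D" ([k1, k2, p1, p2, k3] as OpenCV has them; the pictures are not rectified), "world_from_camera" (4x4, takes a point from camera to world coordinates). Camera axes: x right, y down, z forward; pixel columns grow to the right and rows downward; lengths in m; the calibration is good to about 2 mm. A picture is of the moment at which its call begins. There is no depth.
- robot.hand_in(): hands the job in; it is judged then, once.
The state is a dict: "time": time; "qpos": joint angles; "dq": joint speeds; "tau": joint torques, N m; "tool_pos": TCP position; "eef_rot": TCP orientation; "ft_force": force on the tool from outside, world axes, zero at the start; "torque": the same for the moment, N m; "width": opening from 0.0 (shut) to 1.0 (fully open); "gripper_force": force on a finger pad.
Only numpy, scipy, OpenCV 4.12 (cv2) and the standard library are available. Lean on these libraries where they do the work, as an engineer would, in place of code of your own. Each camera call takes 0.05 s, during which the arm holds its last target. There are 200 camera calls.

### The job

The four spice jars in the chrome dish rack are dry: put them away in the wooden spice rack, one standing flat in each compartment, in the reverse of the order in which they stand now, so that the row reads right from the other side of the counter: seen from the robot, the leftmost jar goes into the rightmost compartment, the second from the left into the second from the right, and so on. Keep the jars upright, do not shift the bowl, the pitcher or the range knob, and let go of everything at the end.

Things in the scene. Friction and masses are not known exactly. Their poses are not given: they have to be found in the camera images.
- red_jar: spice jar with a red flip-top cap and a white paper band: an upright round cylinder 44 mm in diameter and 100 mm tall (cap the top 24 mm, same diameter; a small flip tab stands under 3 mm out of the cap), about 0.12 kg. Origin at the centre of its underside, z up along the jar; yaw is of no importance. At the start it stands on the saucer of its own colour.
- yellow_jar: spice jar with a yellow flip-top cap and a white paper band: an upright round cylinder 44 mm in diameter and 100 mm tall (cap the top 24 mm, same diameter; a small flip tab stands under 3 mm out of the cap), about 0.12 kg. Origin at the centre of its underside, z up along the jar; yaw is of no importance. At the start it stands on the saucer of its own colour.
- green_jar: spice jar with a green flip-top cap and a white paper band: an upright round cylinder 44 mm in diameter and 100 mm tall (cap the top 24 mm, same diameter; a small flip tab stands under 3 mm out of the cap), about 0.12 kg. Origin at the centre of its underside, z up along the jar; yaw is of no importance. At the start it stands on the saucer of its own colour.
- blue_jar: spice jar with a blue flip-top cap and a white paper band: an upright round cylinder 44 mm in diameter and 100 mm tall (cap the top 24 mm, same diameter; a small flip tab stands under 3 mm out of the cap), about 0.12 kg. Origin at the centre of its underside, z up along the jar; yaw is of no importance. At the start it stands on the saucer of its own colour.
- red_saucer: flat red drip saucer, 62 mm in diameter, 4 mm thick, fixed in the dish rack, its top 34 mm above the counter. Origin at the centre of its underside. The red jar stands on its centre at the start; the saucer stays behind, so the row of saucers keeps showing the order in which the jars stood.
- yellow_saucer: flat yellow drip saucer, 62 mm in diameter, 4 mm thick, fixed in the dish rack, its top 34 mm above the counter. Origin at the centre of its underside. The yellow jar stands on its centre at the start; the saucer stays behind, so the row of saucers keeps showing the order in which the jars stood.
- green_saucer: flat green drip saucer, 62 mm in diameter, 4 mm thick, fixed in the dish rack, its top 34 mm above the counter. Origin at the centre of its underside. The green jar stands on its centre at the start; the saucer stays behind, so the row of saucers keeps showing the order in which the jars stood.
- blue_saucer: flat blue drip saucer, 62 mm in diameter, 4 mm thick, fixed in the dish rack, its top 34 mm above the counter. Origin at the centre of its underside. The blue jar stands on its centre at the start; the saucer stays behind, so the row of saucers keeps showing the order in which the jars stood.
- dish_rack: low chrome wire dish rack, 330 (y) by 176 mm (x), fixed; rim 62 mm above the counter. Origin: centre of its underside; x points away from the robot, y to the left seen from the robot (yaw up to 0.25 rad either way). Four saucers stand in a row along its y axis at x = 0, y = +105, +35, -35, -105 mm, colours in any order.
- spice_rack: low wooden rack, 286 (y) by 76 mm (x), fixed, left or right of the dish rack, empty at the start. Axes, origin and yaw range as for the dish rack. Four open square compartments, 64 by 64 mm inside, centres at x = 0, y = +105, +35, -35, -105 mm. Above the counter: floor 12 mm, dividers and near wall 24, far and end walls 36 mm.
- bowl: blue ceramic bowl, 140 mm across, 60 mm high, standing loose on the counter beyond the racks; leave it alone. Origin at the centre of its underside.
- pitcher: glass pitcher with a white lid and a handle, 104 mm across and 196 mm high, loose, at the left end of the work; leave it alone. Origin at the centre of its underside.
- range_knob: round black plastic range knob, 52 mm across, 30 mm high, lying loose on the counter at the right end of the work; leave it alone. Origin at the centre of its underside.

How it is judged:
By the outcome, as a careful person would: the job done as asked, in the order asked, and still so for the second after the job is handed in, with the robot touching nothing.
It also fails if it takes over 136 s, if anything falls off the work surface, if the arm or the gripper's body presses on something with over 40 N, if the wrist force passes 120 N, or if a joint passes its speed limit or range.

## Working session

There is one attempt and no reset: what is moved stays moved. The work goes in short steps, Python scripts to look and compute and a tool call to move; the robot and the scene stay as the last step left them, time stands still between calls to the robot, and variables do not carry over. Pictures are saved under pics/ and viewed, at most 14 in all, crops included, and the job is handed in when it is done.

Besides the shell and the picture viewer there is one more tool, called after "Emit:" by a JSON object that holds its "api" and its "payload", one argument or row to a line. drive_tool: Moves the arm, as the interface text tells. Its arguments: {"type":"object","properties":{"targets":{"type":"array"},"newtons":{"type":"number"}},"required":["targets"]}

```bash
ls; mkdir -p pics; python3 - <<'E'
from workcell import robot
import cv2
print(robot.get_obs())
for n in("scene","top"):
    f=robot.grab_frame(n); cv2.imwrite(f"pics/{n}0.png",f["color"]); print(n,f["fovy"],f["cx"],f["cy"],f["D"],f["world_from_camera"])
E
```

```text
pics
{'time': 0.0, 'qpos': array([-1.28518427,  0.41190052, -0.01272766,  1.59706911,  0.00558684,
        1.1342704 , -0.08219587]), 'dq': array([-0.00139834, -0.00025153, -0.00101542,  0.00040935,  0.00201028,
        0.0008506 , -0.0003531 ]), 'tau': array([ 1.38048636e-03, -6.00644231e+01,  6.83547668e-01, -2.99413347e+01,
        1.40162438e-02,  1.07194955e-02, -2.42225900e-05]), 'tool_pos': array([0.2164114 , 0.58584169, 0.25244229]), 'eef_rot': array([ 1.75966147e-01,  9.84395889e-01, -8.00466534e-04, -9.42546398e-05]), 'ft_force': array([-0.94395486,  0.59387362,  0.39992345]), 'torque': array([-0.095679  , -0.03062415, -0.01004792]), 'gripper_force': 0.0, 'width': 1.0010273661397786}
scene 44.435270607360884 258.8917624294611 193.82146903013137 [-0.15010298  0.          0.          0.          0.        ] [[ 0.87577175  0.29027303 -0.38570119  1.12688907]
 [ 0.4824971  -0.55094332  0.68092438 -0.89239936]
 [-0.01484552 -0.78243404 -0.62255649  0.88139337]
 [ 0.          0.          0.          1.        ]]
top 48.80658201633255 260.2171707340255 189.1085151932184 [-0.07131003  0.          0.          0.          0.        ] [[-0.0195025  -0.98119068  0.19205341  0.37575186]
 [-0.99980798  0.01950646 -0.00187033  0.02212523]
 [-0.00191113 -0.19205301 -0.98138269  1.28314979]
 [ 0.          0.          0.          1.        ]]
```

View pics/scene0.png

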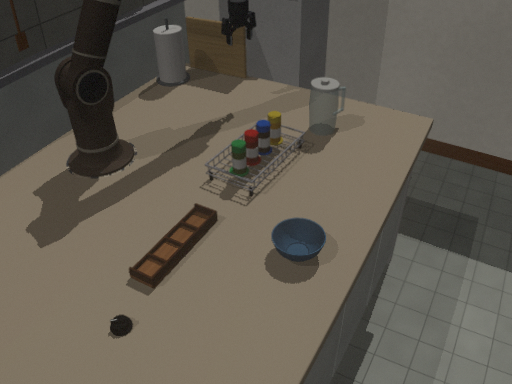

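View pics/top0.png

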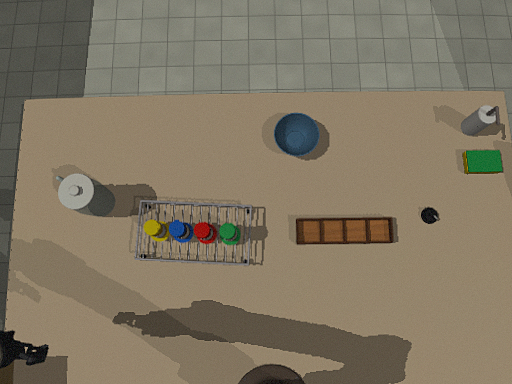

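```bash
cat > h.py <<'E'
import numpy as np, cv2
from workcell import robot
def cam(n):
    f=robot.grab_frame(n); H=f["color"].shape[0]; fl=H/2/np.tan(np.radians(f["fovy"])/2)
    f["K"]=np.array([[fl,0,f["cx"]],[0,fl,f["cy"]],[0,0,1]]); return f
def rays(f,px):
    u=cv2.undistortPoints(np.array(px,float).reshape(-1,1,2),f["K"],np.array(f["D"])).reshape(-1,2)
    T=f["world_from_camera"]; return T[:3,3],np.c_[u,np.ones(len(u))]@T[:3,:3].T
def plane(f,px,z):
    o,d=rays(f,px); return o+d*((z-o[2])/d[:,2])[:,None]
HUE={"red":((0,6),(174,180)),"yellow":((20,32),),"green":((50,80),),"blue":((108,128),)}
ROI={"top":(130,195,130,50),"scene":(205,100,105,90)}
def blobs(f,n,c,roi=None,smin=130,vmin=50):
    hsv=cv2.cvtColor(f["color"],cv2.COLOR_BGR2HSV); m=np.zeros(hsv.shape[:2],np.uint8)
    for a,b in HUE[c]: m|=cv2.inRange(hsv,(a,smin,vmin),(b,255,255))
    x,y,w,h=roi or ROI[n]; k=np.zeros_like(m); k[y:y+h,x:x+w]=m[y:y+h,x:x+w]
    cs,_=cv2.findContours(k,cv2.RETR_EXTERNAL,cv2.CHAIN_APPROX_NONE)
    out=[]
    for q in sorted(cs,key=cv2.contourArea,reverse=True)[:2]:
        q=cv2.convexHull(q); M=cv2.moments(q)
        if M["m00"]>5: out.append((M["m10"]/M["m00"],M["m01"]/M["m00"],M["m00"],cv2.boundingRect(q)))
    return out
E
python3 - <<'E'
from h import *
F={n:cam(n) for n in("top","scene")}
for c in HUE:
    for n in F:
        for b in blobs(F[n],n,c): print(c,n,np.round(b[:3],1),b[3],plane(F[n],[b[:2]],.122).round(4))
def big(n,x,y,w,h,s): cv2.imwrite(f"pics/{n}_c.png",cv2.resize(F[n]["color"][y:y+h,x:x+w],None,fx=s,fy=s,interpolation=cv2.INTER_CUBIC))
big("top",285,205,120,50,6); 
a=F["top"]["color"][185:275,125:265]; b=F["scene"]["color"][95:195,200:315]
cv2.imwrite("pics/rack_c.png",cv2.resize(a,None,fx=5,fy=5,interpolation=cv2.INTER_CUBIC))
E
```

```text
red top [205.1 232.3 374.5] (194, 222, 23, 22) [[0.4852 0.1737 0.122 ]]
red scene [251. 136. 158.] (245, 129, 14, 16) [[0.497  0.1773 0.122 ]]
red scene [253.6 161.3  71. ] (247, 157, 14, 9) [[0.5714 0.0614 0.122 ]]
yellow top [156.7 229.6 421.5] (144, 219, 26, 23) [[0.4948 0.3077 0.122 ]]
yellow scene [274.2 118.7 165.5] (268, 111, 13, 18) [[0.5107 0.3059 0.122 ]]
yellow scene [276.9 141.   52.5] (271, 137, 12, 8) [[0.5809 0.1883 0.122 ]]
green top [229.3 233.5 329.5] (220, 223, 20, 22) [[0.4806 0.1071 0.122 ]]
green scene [238.1 143.1  54.5] (232, 140, 13, 7) [[0.4824 0.124  0.122 ]]
blue top [180.2 231.  357.5] (169, 220, 24, 22) [[0.4899 0.2424 0.122 ]]
blue top [187.8 224.8  12. ] (184, 223, 8, 5) [[0.5066 0.2215 0.122 ]]
blue scene [263.  123.9  74.5] (257, 120, 13, 9) [[0.4944 0.2593 0.122 ]]
blue scene [261.2 129.5   8.5] (259, 128, 6, 4) [[0.5062 0.2258 0.122 ]]
```

View pics/top_c.png

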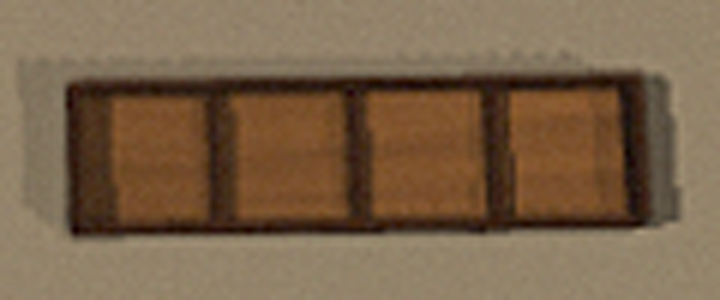

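View pics/rack_c.png

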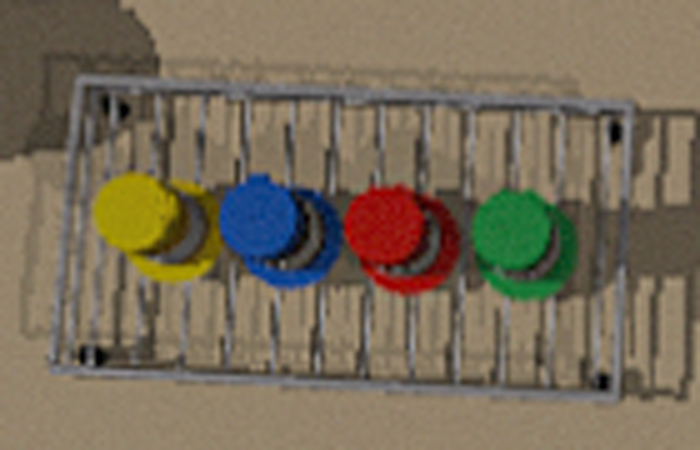

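```bash
python3 - <<'E'
from h import *
f=cam("top"); s=cam("scene")
def P(pts,z,off,sc): return plane(f,(np.array(pts,float)+.5)/sc-.5+off,z)
print("caps",P([(137,213),(258,217),(384,226),(512,229)],.134,(125,185),5).round(4))
r=P([(80,80),(632,103),(618,395),(55,370)],.062,(125,185),5); print("rim",r.round(4),r.mean(0))
for z,p in((.036,[(645,73)]),(.036,[(70,80)]),(0,[(75,235)]),(.0,[(645,224)]),(.024,[(222,155),(357,154),(496,152)])):print(z,P(p,z,(285,205),6).round(4))
# dark wood outline
for n,F,roi in(("top",f,(290,210,110,40)),("scene",s,(120,195,110,95))):
    g=cv2.cvtColor(F["color"],cv2.COLOR_BGR2HSV); x,y,w,h=roi
    m=np.zeros(g.shape[:2],np.uint8); m[y:y+h,x:x+w]=cv2.inRange(g,(0,130,20),(20,255,255))[y:y+h,x:x+w]
    c=max(cv2.findContours(m,0,1)[0],key=cv2.contourArea); R=cv2.minAreaRect(c); print(n,R,plane(F,cv2.boxPoints(R),.02).round(4))
c=s["color"][100:300,120:320]; cv2.imwrite("pics/scene_c.png",cv2.resize(c,(600,600),interpolation=cv2.INTER_CUBIC))
E
```

```text
caps [[0.5004 0.3179 0.134 ]
 [0.4971 0.2512 0.134 ]
 [0.491  0.1822 0.134 ]
 [0.4881 0.1124 0.134 ]]
rim [[0.5873 0.3725 0.062 ]
 [0.5674 0.0476 0.062 ]
 [0.3992 0.0582 0.062 ]
 [0.4184 0.3818 0.062 ]] [0.49307841 0.21502719 0.062     ]
0.036 [[ 0.5279 -0.3721  0.036 ]]
0.036 [[ 0.5307 -0.0854  0.036 ]]
0 [[ 0.4566 -0.0883  0.    ]]
0.0 [[ 0.4554 -0.3777  0.    ]]
0.024 [[ 0.4931 -0.1607  0.024 ]
 [ 0.4921 -0.2281  0.024 ]
 [ 0.4915 -0.2978  0.024 ]]
top ((343.95440673828125, 230.35572814941406), (25.374149322509766, 96.17831420898438), 89.16968536376953) [[ 0.5313 -0.085   0.02  ]
 [ 0.5292 -0.3764  0.02  ]
 [ 0.4529 -0.3718  0.02  ]
 [ 0.4555 -0.0835  0.02  ]]
scene ((165.93206787109375, 250.93772888183594), (16.278820037841797, 23.588932037353516), 42.51044845581055) [[ 0.4702 -0.2964  0.02  ]
 [ 0.4671 -0.2245  0.02  ]
 [ 0.5202 -0.2428  0.02  ]
 [ 0.5213 -0.3121  0.02  ]]
```

View pics/scene_c.png

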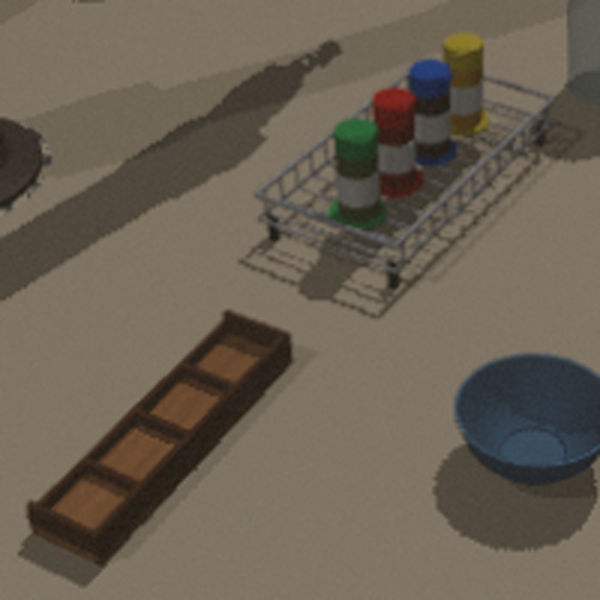

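The yellow, blue, red and green jars stand left to right. The caps are at about (0.500,0.319), (0.496,0.251), (0.491,0.182) and (0.488,0.112). The empty spice rack is centred near (0.4925,-0.228), with almost no yaw. I'll move above yellow and turn the jaws so they close along world x.

Emit:
{"api": "drive_tool", "payload": {
  "targets": [
    {"tx":-0.036,"ty":-0.015,"wz":0.87},
    {"tx":-0.072,"ty":-0.03,"wz":1.74},
    {"tx":-0.107,"ty":-0.046,"wz":2.62},
    {"tx":-0.143,"ty":-0.061,"wz":3.49},
    {"tx":-0.179,"ty":-0.076,"wz":4.36}
  ]
}}

```text
validation failed for argument at $.ta...
```

```bash
cat > st.py <<'E'
from h import *
from scipy.spatial.transform import Rotation as R
o=robot.get_obs(); M=R.from_quat(o["eef_rot"]).as_matrix()
print(round(o["time"],2),o["tool_pos"].round(4),"yang",np.degrees(np.arctan2(M[1,1],M[0,1])).round(2),"z",M[:,2].round(4),"w",round(o["width"],3),o["ft_force"].round(1),o["qpos"].round(2))
E
python3 st.py
python3 - <<'E'
from h import *
s=cam("scene")
p=(np.array([(292,338),(228,313),(33,505),(100,543)])+.5)/3-.5+(120,100)
print(plane(s,p,.036).round(4), plane(s,p,.036).mean(0))
caps=(np.array([(463,43),(431,70),(395,98),(357,130)])+.5)/3-.5+(120,100)
print(plane(s,caps,.134).round(4))
E
```

```text
0.3 [0.2165 0.5862 0.253 ] yang 69.73 z [-1.e-04 -5.e-04 -1.e+00] w 1.004 [ 0.   0.2 -0. ] [-1.29  0.41 -0.01  1.6   0.01  1.13 -0.08]
[[ 0.5404 -0.0936  0.036 ]
 [ 0.4672 -0.0916  0.036 ]
 [ 0.4657 -0.3708  0.036 ]
 [ 0.5403 -0.376   0.036 ]] [ 0.50336886 -0.23301895  0.036     ]
[[0.5056 0.3144 0.134 ]
 [0.5027 0.2467 0.134 ]
 [0.4971 0.1796 0.134 ]
 [0.4939 0.1091 0.134 ]]
```

Emit:
{"api": "drive_tool", "payload": {
  "targets": [
    {"tx":-0.036,"ty":-0.015,"tz":0,"wx":0,"wy":0,"wz":0.87,"grip":1},
    {"tx":-0.072,"ty":-0.03,"tz":0,"wx":0,"wy":0,"wz":1.74,"grip":1},
    {"tx":-0.107,"ty":-0.046,"tz":0,"wx":0,"wy":0,"wz":2.62,"grip":1},
    {"tx":-0.143,"ty":-0.061,"tz":0,"wx":0,"wy":0,"wz":3.49,"grip":1},
    {"tx":-0.179,"ty":-0.076,"tz":0,"wx":0,"wy":0,"wz":4.36,"grip":1}
  ]
}}

```text
time: 0.85
tool_pos: [0.3591, 0.4518, 0.2535]
eef_rot: [0.465, 0.885, 0.0, -0.0]
ft_force: [0.4, 1.4, 1.7]
width: 1.0
gripper_force: 0.0
```

Emit:
{"api": "drive_tool", "payload": {
  "targets": [
    {"tx":-0.039,"ty":0.008,"tz":0,"wx":0,"wy":0,"wz":0.87,"grip":1},
    {"tx":-0.077,"ty":0.016,"tz":0,"wx":0,"wy":0,"wz":1.74,"grip":1},
    {"tx":-0.116,"ty":0.025,"tz":0,"wx":0,"wy":0,"wz":2.62,"grip":1},
    {"tx":-0.154,"ty":0.033,"tz":0,"wx":0,"wy":0,"wz":3.49,"grip":1},
    {"tx":-0.193,"ty":0.041,"tz":0,"wx":0,"wy":0,"wz":4.36,"grip":1}
  ]
}}

```text
time: 1.35
tool_pos: [0.503, 0.317, 0.2535]
eef_rot: [0.709, 0.705, 0.0, -0.0]
ft_force: [0.4, 0.1, -0.3]
width: 1.002
gripper_force: 0.0
```

Emit:
{"api": "drive_tool", "payload": {
  "targets": [
    {"tx":0,"ty":0,"tz":0.03,"wx":0,"wy":0,"wz":0,"grip":1},
    {"tx":0,"ty":0,"tz":0.06,"wx":0,"wy":0,"wz":0,"grip":1},
    {"tx":0,"ty":0,"tz":0.06,"wx":0,"wy":0,"wz":0,"grip":1}
  ]
}}

```text
time: 1.65
tool_pos: [0.5001, 0.3167, 0.1897]
eef_rot: [0.707, 0.707, -0.003, -0.0]
ft_force: [-0.8, 0.1, -1.1]
width: 1.002
gripper_force: 0.0
```

```bash
python3 st.py; python3 - <<'E'
from h import *
a=cam("top")["color"][185:275,125:265]; b=cam("scene")["color"][70:190,210:310]
cv2.imwrite("pics/a1.png",np.hstack([cv2.resize(a,(700,450),interpolation=2)[:, :340],cv2.resize(b,(375,450),interpolation=2)]))
E
```

```text
1.65 [0.5001 0.3167 0.1897] yang -0.05 z [-0.0054 -0.0041 -1.    ] w 1.002 [-0.8  0.1 -1.1] [-0.9   0.43  0.34  1.76 -0.17  0.98 -0.5 ]
```

View pics/a1.png

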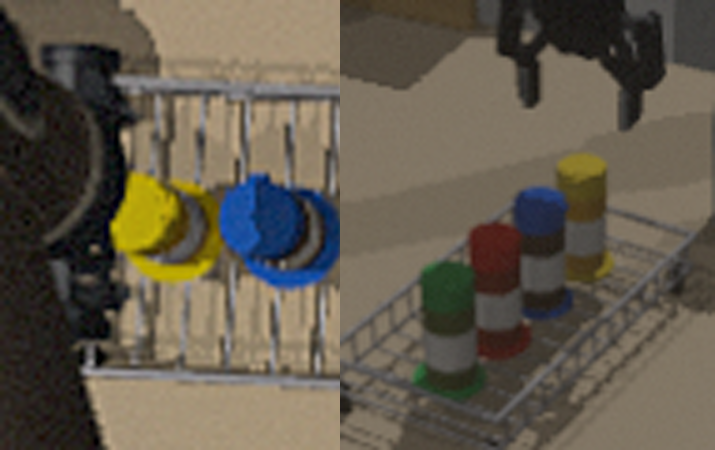

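Emit:
{"api": "drive_tool", "payload": {
  "targets": [
    {"tx":0,"ty":0,"tz":0.03,"wx":0,"wy":0,"wz":0,"grip":1},
    {"tx":0,"ty":0,"tz":0.06,"wx":0,"wy":0,"wz":0,"grip":1},
    {"tx":0,"ty":0,"tz":0.08,"wx":0,"wy":0,"wz":0,"grip":1},
    {"tx":0,"ty":0,"tz":0.092,"wx":0,"wy":0,"wz":0,"grip":1},
    {"tx":0,"ty":0,"tz":0.092,"wx":0,"wy":0,"wz":0,"grip":1}
  ]
}}

```text
time: 2.25
tool_pos: [0.5019, 0.3183, 0.1012]
eef_rot: [0.707, 0.707, -0.0, -0.0]
ft_force: [-0.9, 0.1, -0.3]
width: 0.999
gripper_force: 0.0
```

Emit:
{"api": "drive_tool", "payload": {
  "targets": [
    {"tx":0,"ty":0,"tz":0,"wx":0,"wy":0,"wz":0,"grip":0.6},
    {"tx":0,"ty":0,"tz":0,"wx":0,"wy":0,"wz":0,"grip":0.5},
    {"tx":0,"ty":0,"tz":0,"wx":0,"wy":0,"wz":0,"grip":0.4},
    {"tx":0,"ty":0,"tz":0,"wx":0,"wy":0,"wz":0,"grip":0.3},
    {"tx":0,"ty":0,"tz":0,"wx":0,"wy":0,"wz":0,"grip":0.3}
  ],
  "newtons": 30
}}

```text
time: 2.75
tool_pos: [0.5027, 0.3185, 0.1026]
eef_rot: [0.707, 0.707, 0.001, 0.0]
ft_force: [-1.7, -1.4, 6.7]
width: 0.505
gripper_force: 29.9
```

```bash
python3 st.py
```

```text
2.75 [0.5027 0.3185 0.1026] yang -0.03 z [ 0.0014  0.0014 -1.    ] w 0.505 [-1.7 -1.4  6.7] [-0.87  0.54  0.31  1.83 -0.22  0.8  -0.45]
```

Emit:
{"api": "drive_tool", "payload": {
  "targets": [
    {"tx":0,"ty":0,"tz":-0.015,"wx":0,"wy":0,"wz":0,"grip":0.3},
    {"tx":0,"ty":0,"tz":-0.045,"wx":0,"wy":0,"wz":0,"grip":0.3},
    {"tx":0,"ty":0,"tz":-0.085,"wx":0,"wy":0,"wz":0,"grip":0.3},
    {"tx":0,"ty":0,"tz":-0.125,"wx":0,"wy":0,"wz":0,"grip":0.3},
    {"tx":0,"ty":0,"tz":-0.15,"wx":0,"wy":0,"wz":0,"grip":0.3}
  ]
}}

```text
time: 3.25
tool_pos: [0.5028, 0.3181, 0.2555]
eef_rot: [0.707, 0.707, 0.002, 0.0]
ft_force: [-0.1, 0.6, -1.3]
width: 0.506
gripper_force: 30.8
```

Emit:
{"api": "drive_tool", "payload": {
  "targets": [
    {"tx":-0.02,"ty":0,"tz":0,"wx":0,"wy":0,"wz":0,"grip":0.3},
    {"tx":-0.06,"ty":0,"tz":0,"wx":0,"wy":0,"wz":0,"grip":0.3},
    {"tx":-0.105,"ty":-0.001,"tz":0,"wx":0,"wy":0,"wz":0,"grip":0.3},
    {"tx":-0.15,"ty":-0.001,"tz":0,"wx":0,"wy":0,"wz":0,"grip":0.3},
    {"tx":-0.195,"ty":-0.002,"tz":0,"wx":0,"wy":0,"wz":0,"grip":0.3}
  ]
}}

```text
time: 3.75
tool_pos: [0.4989, 0.1202, 0.251]
eef_rot: [0.707, 0.707, -0.0, -0.0]
ft_force: [0.7, -1.4, -1.0]
width: 0.509
gripper_force: 30.9
```

Emit:
{"api": "drive_tool", "payload": {
  "targets": [
    {"tx":-0.045,"ty":0,"tz":0,"wx":0,"wy":0,"wz":0,"grip":0.3},
    {"tx":-0.09,"ty":-0.001,"tz":0,"wx":0,"wy":0,"wz":0,"grip":0.3},
    {"tx":-0.135,"ty":-0.001,"tz":0,"wx":0,"wy":0,"wz":0,"grip":0.3},
    {"tx":-0.18,"ty":-0.001,"tz":0,"wx":0,"wy":0,"wz":0,"grip":0.3},
    {"tx":-0.225,"ty":-0.002,"tz":0,"wx":0,"wy":0,"wz":0,"grip":0.3}
  ]
}}

```text
time: 4.25
tool_pos: [0.4964, -0.1044, 0.2511]
eef_rot: [0.708, 0.707, -0.0, -0.0]
ft_force: [1.0, 0.6, -1.0]
width: 0.507
gripper_force: 30.9
```

Emit:
{"api": "drive_tool", "payload": {
  "targets": [
    {"tx":-0.045,"ty":0,"tz":0,"wx":0,"wy":0,"wz":0,"grip":0.3},
    {"tx":-0.09,"ty":-0.001,"tz":0,"wx":0,"wy":0,"wz":0,"grip":0.3},
    {"tx":-0.135,"ty":-0.001,"tz":0,"wx":0,"wy":0,"wz":0,"grip":0.3},
    {"tx":-0.18,"ty":-0.001,"tz":0,"wx":0,"wy":0,"wz":0,"grip":0.3},
    {"tx":-0.215,"ty":-0.001,"tz":0,"wx":0,"wy":0,"wz":0,"grip":0.3}
  ]
}}

```text
time: 4.75
tool_pos: [0.4947, -0.3202, 0.2511]
eef_rot: [0.708, 0.706, -0.001, -0.0]
ft_force: [0.8, -0.6, -1.9]
width: 0.509
gripper_force: 30.9
```

Emit:
{"api": "drive_tool", "payload": {
  "targets": [
    {"tx":-0.019,"ty":0,"tz":0.03,"wx":0,"wy":0,"wz":0,"grip":0.3},
    {"tx":-0.019,"ty":0,"tz":0.07,"wx":0,"wy":0,"wz":0,"grip":0.3},
    {"tx":-0.019,"ty":0,"tz":0.1,"wx":0,"wy":0,"wz":0,"grip":0.3},
    {"tx":-0.019,"ty":0,"tz":0.12,"wx":0,"wy":0,"wz":0,"grip":0.3},
    {"tx":-0.019,"ty":0,"tz":0.12,"wx":0,"wy":0,"wz":0,"grip":0.3}
  ]
}}

```text
time: 5.25
tool_pos: [0.4939, -0.335, 0.1282]
eef_rot: [0.708, 0.707, -0.001, -0.003]
ft_force: [0.3, 0.3, -1.1]
width: 0.505
gripper_force: 30.8
```

```bash
python3 st.py; python3 - <<'E'
from h import *
a=cam("top")["color"][190:260,280:420]; b=cam("scene")["color"][180:300,110:230]
cv2.imwrite("pics/a2.png",np.vstack([cv2.resize(a,(600,300),interpolation=2),cv2.resize(b,(600,600),interpolation=2)])[:, :][0:600+300][:900][::1] if 0 else np.hstack([cv2.resize(a,(400,200),interpolation=2),cv2.copyMakeBorder(cv2.resize(b,(400,400),interpolation=2)[:200],0,0,0,0,0)]) if 0 else cv2.resize(b,(600,600),interpolation=2))
cv2.imwrite("pics/a2t.png",cv2.resize(a,(700,350),interpolation=2))
E
```

```text
5.25 [ 0.4939 -0.335   0.1282] yang -0.08 z [-0.006   0.0029 -1.    ] w 0.505 [ 0.3  0.3 -1.1] [ 0.11  0.55  0.57  1.82 -0.37  0.89  0.84]
```

View pics/a2.png

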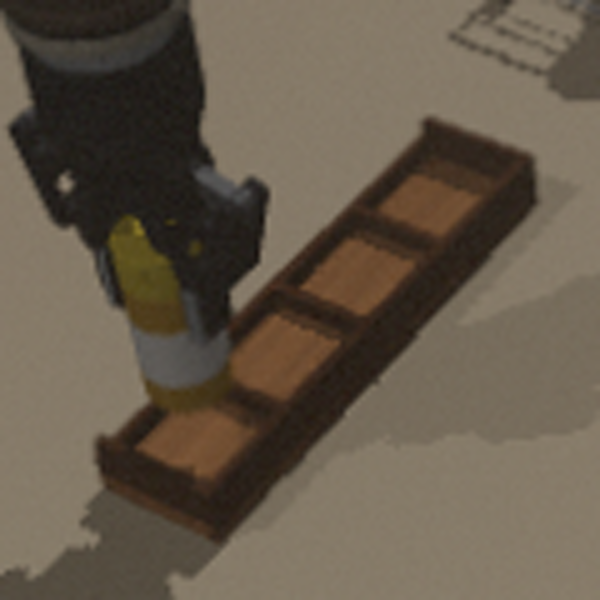

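View pics/a2t.png

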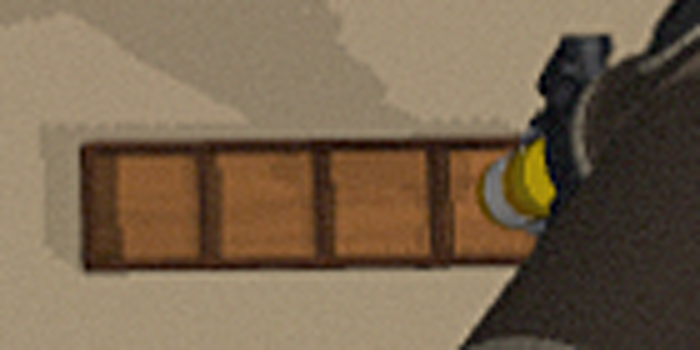

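```bash
python3 - <<'E'
from h import *
s=cam("scene");t=cam("top")
print(plane(s,[(147.5,257)],.061),plane(t,[(382.5,229.7)],.061))
E
```

```text
[[ 0.49787182 -0.33779615  0.061     ]] [[ 0.48768725 -0.33314045  0.061     ]]
```

Emit:
{"api": "drive_tool", "payload": {
  "targets": [
    {"tx":0.0,"ty":0.002,"tz":0.015,"wx":0,"wy":0,"wz":0,"grip":0.3},
    {"tx":0.0,"ty":0.002,"tz":0.03,"wx":0,"wy":0,"wz":0,"grip":0.3},
    {"tx":0.0,"ty":0.002,"tz":0.04,"wx":0,"wy":0,"wz":0,"grip":0.3},
    {"tx":0.0,"ty":0.002,"tz":0.047,"wx":0,"wy":0,"wz":0,"grip":0.3},
    {"tx":0.0,"ty":0.002,"tz":0.05,"wx":0,"wy":0,"wz":0,"grip":0.3}
  ]
}}

```text
time: 5.95
tool_pos: [0.498, -0.3358, 0.0806]
eef_rot: [0.707, 0.707, -0.0, -0.001]
ft_force: [-7.8, 5.2, 24.7]
width: 0.507
gripper_force: 33.0
```

Emit:
{"api": "drive_tool", "payload": {
  "targets": [
    {"tx":0.0,"ty":0,"tz":0.0,"wx":0,"wy":0,"wz":0,"grip":0.3},
    {"tx":0.0,"ty":0,"tz":0.0,"wx":0,"wy":0,"wz":0,"grip":0.3}
  ]
}}

```text
time: 6.15
tool_pos: [0.4988, -0.3362, 0.0813]
eef_rot: [0.707, 0.707, -0.0, 0.0]
ft_force: [-0.5, -0.2, -1.2]
width: 0.505
gripper_force: 31.0
```

```bash
python3 st.py
```

```text
6.15 [ 0.4988 -0.3362  0.0813] yang -0.04 z [ 1.e-04 -2.e-04 -1.e+00] w 0.505 [-0.5 -0.2 -1.2] [ 0.14  0.62  0.53  1.84 -0.42  0.8   0.88]
```

Emit:
{"api": "drive_tool", "payload": {
  "targets": [
    {"tx":0.0,"ty":0,"tz":0.001,"wx":0,"wy":0,"wz":0,"grip":0.3},
    {"tx":0.0,"ty":0,"tz":0.002,"wx":0,"wy":0,"wz":0,"grip":0.3},
    {"tx":0.0,"ty":0,"tz":0.002,"wx":0,"wy":0,"wz":0,"grip":0.3}
  ]
}}

```text
time: 6.45
tool_pos: [0.4989, -0.3363, 0.0806]
eef_rot: [0.707, 0.707, 0.0, 0.0]
ft_force: [-2.6, 1.4, 11.0]
width: 0.506
gripper_force: 32.1
```

```bash
python3 - <<'E'
from h import *
a=cam("top")["color"][190:260,280:420]; b=cam("scene")["color"][180:300,110:230]
cv2.imwrite("pics/a3.png",cv2.resize(b,(600,600),interpolation=2))
E
```

```text
(no output)
```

View pics/a3.png

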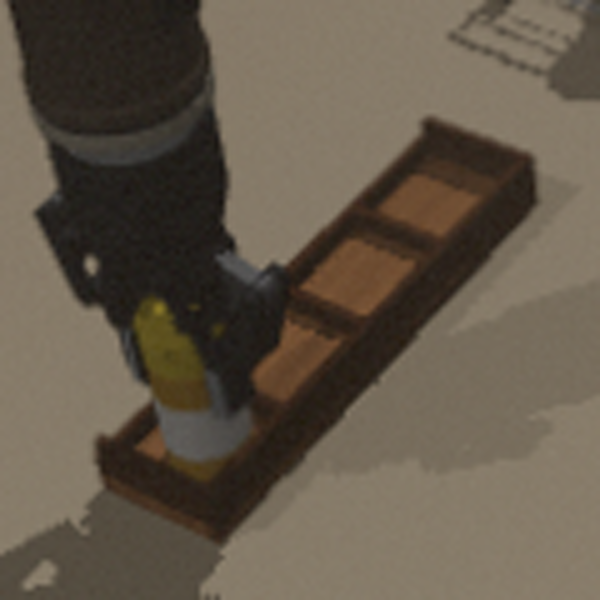

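The jar stands inside the rightmost compartment and has touched the floor. I'll release it and go back for blue.

Emit:
{"api": "drive_tool", "payload": {
  "targets": [
    {"tx":0,"ty":0,"tz":-0.001,"wx":0,"wy":0,"wz":0,"grip":0.6},
    {"tx":0,"ty":0,"tz":-0.001,"wx":0,"wy":0,"wz":0,"grip":0.75},
    {"tx":0,"ty":0,"tz":-0.001,"wx":0,"wy":0,"wz":0,"grip":1},
    {"tx":0,"ty":0,"tz":-0.001,"wx":0,"wy":0,"wz":0,"grip":1},
    {"tx":0,"ty":0,"tz":-0.001,"wx":0,"wy":0,"wz":0,"grip":1}
  ]
}}

```text
time: 7.05
tool_pos: [0.4987, -0.3359, 0.0801]
eef_rot: [0.707, 0.707, -0.0, -0.0]
ft_force: [-0.3, 0.1, 0.4]
width: 0.999
gripper_force: 0.0
```

Emit:
{"api": "drive_tool", "payload": {
  "targets": [
    {"tx":0,"ty":0,"tz":-0.02,"wx":0,"wy":0,"wz":0,"grip":1},
    {"tx":0,"ty":0,"tz":-0.06,"wx":0,"wy":0,"wz":0,"grip":1},
    {"tx":0,"ty":0,"tz":-0.105,"wx":0,"wy":0,"wz":0,"grip":1},
    {"tx":0,"ty":0,"tz":-0.145,"wx":0,"wy":0,"wz":0,"grip":1},
    {"tx":0,"ty":0,"tz":-0.171,"wx":0,"wy":0,"wz":0,"grip":1}
  ]
}}

```text
time: 7.55
tool_pos: [0.4992, -0.3367, 0.2544]
eef_rot: [0.707, 0.707, 0.0, 0.002]
ft_force: [-0.3, -0.4, -0.4]
width: 0.995
gripper_force: 0.0
```

Emit:
{"api": "drive_tool", "payload": {
  "targets": [
    {"tx":0.03,"ty":0,"tz":0,"wx":0,"wy":0,"wz":0,"grip":1},
    {"tx":0.07,"ty":0,"tz":0,"wx":0,"wy":0,"wz":0,"grip":1},
    {"tx":0.115,"ty":0,"tz":0,"wx":0,"wy":0,"wz":0,"grip":1},
    {"tx":0.16,"ty":0,"tz":0,"wx":0,"wy":0,"wz":0,"grip":1},
    {"tx":0.2,"ty":0,"tz":0,"wx":0,"wy":0,"wz":0,"grip":1}
  ]
}}

```text
time: 8.05
tool_pos: [0.4985, -0.1338, 0.2513]
eef_rot: [0.707, 0.707, 0.0, -0.0]
ft_force: [-0.6, 0.8, -0.0]
width: 0.997
gripper_force: 0.0
```

Emit:
{"api": "drive_tool", "payload": {
  "targets": [
    {"tx":0.045,"ty":0,"tz":0,"wx":0,"wy":0,"wz":0,"grip":1},
    {"tx":0.09,"ty":0,"tz":0,"wx":0,"wy":0,"wz":0,"grip":1},
    {"tx":0.135,"ty":0,"tz":0,"wx":0,"wy":0,"wz":0,"grip":1},
    {"tx":0.18,"ty":0,"tz":0,"wx":0,"wy":0,"wz":0,"grip":1},
    {"tx":0.22,"ty":0,"tz":0,"wx":0,"wy":0,"wz":0,"grip":1}
  ]
}}

```text
time: 8.55
tool_pos: [0.4986, 0.0864, 0.2515]
eef_rot: [0.707, 0.707, 0.0, -0.0]
ft_force: [0.8, -0.6, -0.2]
width: 1.001
gripper_force: 0.0
```

Emit:
{"api": "drive_tool", "payload": {
  "targets": [
    {"tx":0.045,"ty":0.001,"tz":0,"wx":0,"wy":0,"wz":0,"grip":1},
    {"tx":0.09,"ty":0.002,"tz":0,"wx":0,"wy":0,"wz":0,"grip":1},
    {"tx":0.135,"ty":0.003,"tz":0,"wx":0,"wy":0,"wz":0,"grip":1},
    {"tx":0.165,"ty":0.003,"tz":0.0,"wx":0,"wy":0,"wz":0,"grip":1},
    {"tx":0.165,"ty":0.003,"tz":0.0,"wx":0,"wy":0,"wz":0,"grip":1}
  ]
}}

```text
time: 9.05
tool_pos: [0.5008, 0.2545, 0.2506]
eef_rot: [0.705, 0.709, 0.0, -0.001]
ft_force: [-0.4, -0.3, -1.2]
width: 1.001
gripper_force: 0.0
```

```bash
python3 st.py; python3 - <<'E'
from h import *
a=cam("top")["color"][190:260,280:420]; b=cam("scene")["color"][100:280,120:310]
cv2.imwrite("pics/a4.png",np.hstack([cv2.resize(b,(500,474),interpolation=2)[:400],cv2.resize(a[:,80:],(300,350),interpolation=2)[np.r_[0:350,[349]*50]]]))
E
```

```text
9.05 [0.5008 0.2545 0.2506] yang 0.38 z [-8.0e-04  1.2e-03 -1.0e+00] w 1.001 [-0.4 -0.3 -1.2] [-0.88  0.32  0.41  1.78 -0.14  1.08 -0.41]
```

View pics/a4.png

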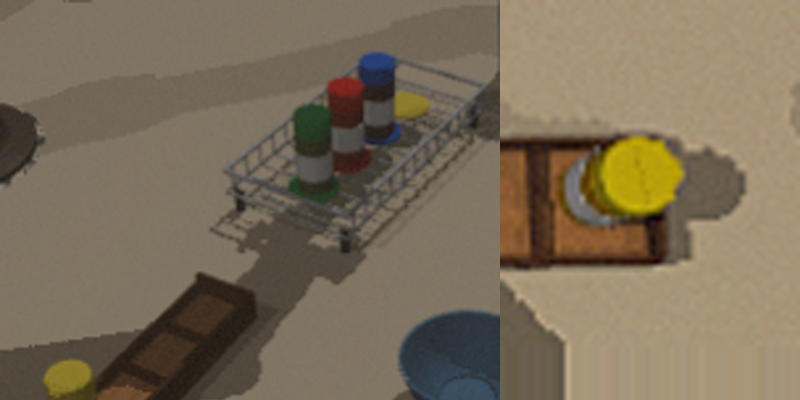

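Yellow stands upright in its compartment and the yellow saucer at (410,105) is free. Next I'll pick blue.

Emit:
{"api": "drive_tool", "payload": {
  "targets": [
    {"tx":0,"ty":0,"tz":0.03,"wx":0,"wy":0,"wz":0,"grip":1},
    {"tx":0,"ty":0,"tz":0.06,"wx":0,"wy":0,"wz":0,"grip":1},
    {"tx":0,"ty":0,"tz":0.06,"wx":0,"wy":0,"wz":0,"grip":1},
    {"tx":0,"ty":0,"tz":0.09,"wx":0,"wy":0,"wz":0,"grip":1},
    {"tx":0,"ty":0,"tz":0.12,"wx":0,"wy":0,"wz":0,"grip":1}
  ]
}}

```text
time: 9.65
tool_pos: [0.5036, 0.2483, 0.1328]
eef_rot: [0.708, 0.706, 0.002, 0.0]
ft_force: [0.3, 0.4, 0.2]
width: 0.999
gripper_force: 0.0
```

Emit:
{"api": "drive_tool", "payload": {
  "targets": [
    {"tx":0,"ty":0,"tz":0.02,"wx":0,"wy":0,"wz":0,"grip":1},
    {"tx":0,"ty":0,"tz":0.03,"wx":0,"wy":0,"wz":0,"grip":1},
    {"tx":0,"ty":0,"tz":0.03,"wx":0,"wy":0,"wz":0,"grip":1},
    {"tx":0,"ty":0,"tz":0.03,"wx":0,"wy":0,"wz":0,"grip":0.6},
    {"tx":0,"ty":0,"tz":0.03,"wx":0,"wy":0,"wz":0,"grip":0.5}
  ]
}}

```text
time: 10.15
tool_pos: [0.503, 0.2493, 0.1028]
eef_rot: [0.707, 0.707, 0.001, 0.0]
ft_force: [0.1, -0.1, 0.3]
width: 0.696
gripper_force: 0.0
```

Emit:
{"api": "drive_tool", "payload": {
  "targets": [
    {"tx":0,"ty":0,"tz":0,"wx":0,"wy":0,"wz":0,"grip":0.4},
    {"tx":0,"ty":0,"tz":0,"wx":0,"wy":0,"wz":0,"grip":0.3},
    {"tx":0,"ty":0,"tz":0,"wx":0,"wy":0,"wz":0,"grip":0.3}
  ]
}}

```text
time: 10.45
tool_pos: [0.5025, 0.2494, 0.1025]
eef_rot: [0.707, 0.707, 0.001, 0.0]
ft_force: [-2.2, -0.1, 7.2]
width: 0.506
gripper_force: 29.5
```

Emit:
{"api": "drive_tool", "payload": {
  "targets": [
    {"tx":0,"ty":0,"tz":-0.015,"wx":0,"wy":0,"wz":0,"grip":0.3},
    {"tx":0,"ty":0,"tz":-0.045,"wx":0,"wy":0,"wz":0,"grip":0.3},
    {"tx":0,"ty":0,"tz":-0.085,"wx":0,"wy":0,"wz":0,"grip":0.3},
    {"tx":0,"ty":0,"tz":-0.125,"wx":0,"wy":0,"wz":0,"grip":0.3},
    {"tx":0,"ty":0,"tz":-0.15,"wx":0,"wy":0,"wz":0,"grip":0.3}
  ]
}}

```text
time: 10.95
tool_pos: [0.5028, 0.2491, 0.2546]
eef_rot: [0.707, 0.707, 0.002, 0.0]
ft_force: [-0.3, 0.2, -1.8]
width: 0.511
gripper_force: 30.6
```

Emit:
{"api": "drive_tool", "payload": {
  "targets": [
    {"tx":-0.02,"ty":0,"tz":0,"wx":0,"wy":0,"wz":0,"grip":0.3},
    {"tx":-0.06,"ty":0,"tz":0,"wx":0,"wy":0,"wz":0,"grip":0.3},
    {"tx":-0.1,"ty":0,"tz":0,"wx":0,"wy":0,"wz":0,"grip":0.3},
    {"tx":-0.14,"ty":0,"tz":0,"wx":0,"wy":0,"wz":0,"grip":0.3},
    {"tx":-0.18,"ty":-0.001,"tz":0,"wx":0,"wy":0,"wz":0,"grip":0.3}
  ]
}}

```text
time: 11.45
tool_pos: [0.5, 0.0666, 0.2506]
eef_rot: [0.707, 0.707, -0.0, -0.0]
ft_force: [0.7, -0.6, -1.8]
width: 0.505
gripper_force: 30.6
```

Emit:
{"api": "drive_tool", "payload": {
  "targets": [
    {"tx":-0.04,"ty":0,"tz":0,"wx":0,"wy":0,"wz":0,"grip":0.3},
    {"tx":-0.08,"ty":0,"tz":0,"wx":0,"wy":0,"wz":0,"grip":0.3},
    {"tx":-0.12,"ty":-0.001,"tz":0,"wx":0,"wy":0,"wz":0,"grip":0.3},
    {"tx":-0.16,"ty":-0.001,"tz":0,"wx":0,"wy":0,"wz":0,"grip":0.3},
    {"tx":-0.2,"ty":-0.001,"tz":0,"wx":0,"wy":0,"wz":0,"grip":0.3}
  ]
}}

```text
time: 11.95
tool_pos: [0.4985, -0.1331, 0.2506]
eef_rot: [0.707, 0.707, -0.0, -0.0]
ft_force: [-0.1, 0.2, -1.3]
width: 0.504
gripper_force: 30.6
```

Emit:
{"api": "drive_tool", "payload": {
  "targets": [
    {"tx":-0.04,"ty":0,"tz":0,"wx":0,"wy":0,"wz":0,"grip":0.3},
    {"tx":-0.08,"ty":0,"tz":0,"wx":0,"wy":0,"wz":0,"grip":0.3},
    {"tx":-0.115,"ty":-0.001,"tz":0,"wx":0,"wy":0,"wz":0,"grip":0.3},
    {"tx":-0.135,"ty":-0.001,"tz":0,"wx":0,"wy":0,"wz":0,"grip":0.3},
    {"tx":-0.135,"ty":-0.001,"tz":0,"wx":0,"wy":0,"wz":0,"grip":0.3}
  ]
}}

```text
time: 12.45
tool_pos: [0.4966, -0.27, 0.2506]
eef_rot: [0.709, 0.705, -0.001, 0.0]
ft_force: [0.3, -0.0, -0.8]
width: 0.508
gripper_force: 30.6
```

Emit:
{"api": "drive_tool", "payload": {
  "targets": [
    {"tx":0,"ty":0,"tz":0.03,"wx":0,"wy":0,"wz":0,"grip":0.3},
    {"tx":0,"ty":0,"tz":0.07,"wx":0,"wy":0,"wz":0,"grip":0.3},
    {"tx":0,"ty":0,"tz":0.1,"wx":0,"wy":0,"wz":0,"grip":0.3},
    {"tx":0,"ty":0,"tz":0.12,"wx":0,"wy":0,"wz":0,"grip":0.3},
    {"tx":0,"ty":0,"tz":0.12,"wx":0,"wy":0,"wz":0,"grip":0.3}
  ]
}}

```text
time: 12.95
tool_pos: [0.4965, -0.2641, 0.1282]
eef_rot: [0.707, 0.707, -0.001, -0.003]
ft_force: [-1.9, 0.6, -0.3]
width: 0.506
gripper_force: 30.6
```

```bash
python3 st.py
```

```text
12.95 [ 0.4965 -0.2641  0.1282] yang 0.0 z [-0.0059  0.0024 -1.    ] w 0.506 [-1.9  0.6 -0.3] [-0.03  0.5   0.58  1.9  -0.36  0.85  0.73]
```

Emit:
{"api": "drive_tool", "payload": {
  "targets": [
    {"tx":0.0,"ty":0,"tz":0.012,"wx":0,"wy":0,"wz":0,"grip":0.3},
    {"tx":0.0,"ty":0,"tz":0.024,"wx":0,"wy":0,"wz":0,"grip":0.3},
    {"tx":0.0,"ty":0,"tz":0.034,"wx":0,"wy":0,"wz":0,"grip":0.3},
    {"tx":0.0,"ty":0,"tz":0.042,"wx":0,"wy":0,"wz":0,"grip":0.3},
    {"tx":0.0,"ty":0,"tz":0.046,"wx":0,"wy":0,"wz":0,"grip":0.3}
  ]
}}

```text
time: 13.45
tool_pos: [0.4985, -0.2658, 0.0845]
eef_rot: [0.707, 0.707, -0.0, -0.0]
ft_force: [0.1, -0.7, -0.6]
width: 0.507
gripper_force: 30.6
```

Emit:
{"api": "drive_tool", "payload": {
  "targets": [
    {"tx":0.0,"ty":0,"tz":0.001,"wx":0,"wy":0,"wz":0,"grip":0.3},
    {"tx":0.0,"ty":0,"tz":0.003,"wx":0,"wy":0,"wz":0,"grip":0.3},
    {"tx":0.0,"ty":0,"tz":0.004,"wx":0,"wy":0,"wz":0,"grip":0.3},
    {"tx":0.0,"ty":0,"tz":0.006,"wx":0,"wy":0,"wz":0,"grip":0.3},
    {"tx":0.0,"ty":0,"tz":0.006,"wx":0,"wy":0,"wz":0,"grip":0.3}
  ]
}}

```text
time: 13.95
tool_pos: [0.4989, -0.2663, 0.0804]
eef_rot: [0.707, 0.707, 0.0, 0.0]
ft_force: [-2.9, 1.2, 8.7]
width: 0.508
gripper_force: 31.3
```

Blue is on its compartment floor. I'll release it and go for red.

Emit:
{"api": "drive_tool", "payload": {
  "targets": [
    {"tx":0,"ty":0,"tz":-0.001,"wx":0,"wy":0,"wz":0,"grip":0.6},
    {"tx":0,"ty":0,"tz":-0.001,"wx":0,"wy":0,"wz":0,"grip":0.75},
    {"tx":0,"ty":0,"tz":-0.001,"wx":0,"wy":0,"wz":0,"grip":1},
    {"tx":0,"ty":0,"tz":-0.001,"wx":0,"wy":0,"wz":0,"grip":1},
    {"tx":0,"ty":0,"tz":-0.001,"wx":0,"wy":0,"wz":0,"grip":1}
  ]
}}

```text
time: 14.45
tool_pos: [0.4987, -0.2659, 0.0802]
eef_rot: [0.707, 0.707, -0.0, -0.0]
ft_force: [0.1, 0.3, 0.7]
width: 0.999
gripper_force: 0.0
```

Emit:
{"api": "drive_tool", "payload": {
  "targets": [
    {"tx":0,"ty":0,"tz":-0.02,"wx":0,"wy":0,"wz":0,"grip":1},
    {"tx":0,"ty":0,"tz":-0.06,"wx":0,"wy":0,"wz":0,"grip":1},
    {"tx":0,"ty":0,"tz":-0.105,"wx":0,"wy":0,"wz":0,"grip":1},
    {"tx":0,"ty":0,"tz":-0.145,"wx":0,"wy":0,"wz":0,"grip":1},
    {"tx":0,"ty":0,"tz":-0.171,"wx":0,"wy":0,"wz":0,"grip":1}
  ]
}}

```text
time: 14.95
tool_pos: [0.4992, -0.2666, 0.2543]
eef_rot: [0.707, 0.707, 0.001, 0.001]
ft_force: [0.7, 0.2, -0.1]
width: 0.997
gripper_force: 0.0
```

Emit:
{"api": "drive_tool", "payload": {
  "targets": [
    {"tx":0.03,"ty":0,"tz":0,"wx":0,"wy":0,"wz":0,"grip":1},
    {"tx":0.07,"ty":0,"tz":0,"wx":0,"wy":0,"wz":0,"grip":1},
    {"tx":0.115,"ty":-0.001,"tz":0,"wx":0,"wy":0,"wz":0,"grip":1},
    {"tx":0.16,"ty":-0.001,"tz":0,"wx":0,"wy":0,"wz":0,"grip":1},
    {"tx":0.2,"ty":-0.001,"tz":0,"wx":0,"wy":0,"wz":0,"grip":1}
  ]
}}

```text
time: 15.45
tool_pos: [0.4975, -0.0638, 0.2513]
eef_rot: [0.707, 0.707, 0.0, -0.0]
ft_force: [0.5, -0.2, 0.3]
width: 1.006
gripper_force: 0.0
```

Emit:
{"api": "drive_tool", "payload": {
  "targets": [
    {"tx":0.045,"ty":0,"tz":0,"wx":0,"wy":0,"wz":0,"grip":1},
    {"tx":0.09,"ty":0,"tz":0,"wx":0,"wy":0,"wz":0,"grip":1},
    {"tx":0.13,"ty":-0.001,"tz":0,"wx":0,"wy":0,"wz":0,"grip":1},
    {"tx":0.17,"ty":-0.001,"tz":0,"wx":0,"wy":0,"wz":0,"grip":1},
    {"tx":0.2,"ty":-0.001,"tz":0,"wx":0,"wy":0,"wz":0,"grip":1}
  ]
}}

```text
time: 15.95
tool_pos: [0.4965, 0.1369, 0.2513]
eef_rot: [0.707, 0.708, 0.0, -0.0]
ft_force: [-0.0, -0.2, 1.1]
width: 1.003
gripper_force: 0.0
```

Emit:
{"api": "drive_tool", "payload": {
  "targets": [
    {"tx":0.03,"ty":0,"tz":0,"wx":0,"wy":0,"wz":0,"grip":1},
    {"tx":0.048,"ty":-0.001,"tz":0,"wx":0,"wy":0,"wz":0,"grip":1},
    {"tx":0.048,"ty":-0.001,"tz":0.03,"wx":0,"wy":0,"wz":0,"grip":1},
    {"tx":0.048,"ty":-0.001,"tz":0.06,"wx":0,"wy":0,"wz":0,"grip":1},
    {"tx":0.048,"ty":-0.001,"tz":0.06,"wx":0,"wy":0,"wz":0,"grip":1}
  ]
}}

```text
time: 16.45
tool_pos: [0.4937, 0.1814, 0.1881]
eef_rot: [0.707, 0.707, -0.003, -0.001]
ft_force: [-0.2, -0.1, 0.1]
width: 0.999
gripper_force: 0.0
```

```bash
python3 st.py; python3 - <<'E'
from h import *
t=cam("top")["color"][180:270,130:430]; b=cam("scene")["color"][80:300,110:330]
cv2.imwrite("pics/a5.png",np.vstack([cv2.resize(t,(600,180),interpolation=2),cv2.resize(b,(600,600),interpolation=2)[100:520]]))
E
```

```text
16.45 [0.4937 0.1814 0.1881] yang -0.0 z [-0.0056 -0.0033 -1.    ] w 0.999 [-0.2 -0.1  0.1] [-0.8   0.33  0.45  1.93 -0.18  0.92 -0.27]
```

View pics/a5.png

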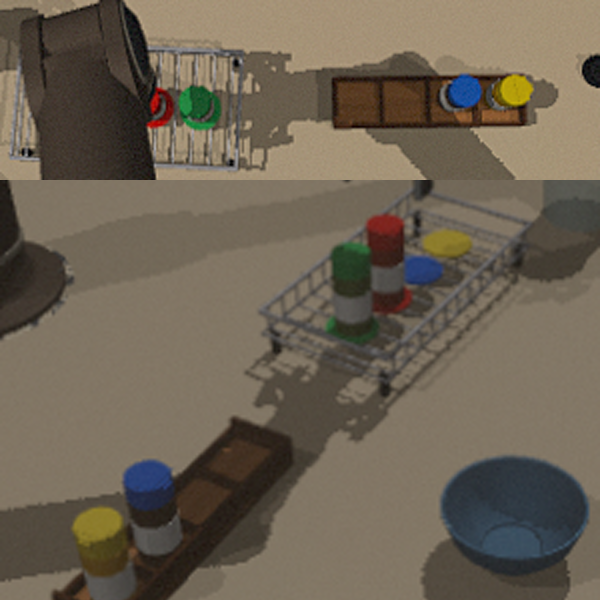

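Blue (150,500) and yellow (103,545) stand upright in the two right compartments. The gripper is above red, so I'll descend and grasp it.

Emit:
{"api": "drive_tool", "payload": {
  "targets": [
    {"tx":0,"ty":0,"tz":0.03,"wx":0,"wy":0,"wz":0,"grip":1},
    {"tx":0,"ty":0,"tz":0.06,"wx":0,"wy":0,"wz":0,"grip":1},
    {"tx":0,"ty":0,"tz":0.08,"wx":0,"wy":0,"wz":0,"grip":1},
    {"tx":0,"ty":0,"tz":0.09,"wx":0,"wy":0,"wz":0,"grip":1},
    {"tx":0,"ty":0,"tz":0.09,"wx":0,"wy":0,"wz":0,"grip":1}
  ]
}}

```text
time: 17.05
tool_pos: [0.4963, 0.182, 0.1015]
eef_rot: [0.707, 0.707, -0.0, -0.0]
ft_force: [-0.1, -0.1, -0.3]
width: 1.004
gripper_force: 0.0
```

Emit:
{"api": "drive_tool", "payload": {
  "targets": [
    {"tx":0,"ty":0,"tz":0,"wx":0,"wy":0,"wz":0,"grip":0.6},
    {"tx":0,"ty":0,"tz":0,"wx":0,"wy":0,"wz":0,"grip":0.5},
    {"tx":0,"ty":0,"tz":0,"wx":0,"wy":0,"wz":0,"grip":0.4},
    {"tx":0,"ty":0,"tz":0,"wx":0,"wy":0,"wz":0,"grip":0.3},
    {"tx":0,"ty":0,"tz":0,"wx":0,"wy":0,"wz":0,"grip":0.3}
  ]
}}

```text
time: 17.55
tool_pos: [0.4964, 0.1823, 0.1023]
eef_rot: [0.707, 0.707, 0.001, 0.0]
ft_force: [-2.2, -0.5, 7.2]
width: 0.512
gripper_force: 32.8
```

Emit:
{"api": "drive_tool", "payload": {
  "targets": [
    {"tx":0,"ty":0,"tz":-0.015,"wx":0,"wy":0,"wz":0,"grip":0.3},
    {"tx":0,"ty":0,"tz":-0.045,"wx":0,"wy":0,"wz":0,"grip":0.3},
    {"tx":0,"ty":0,"tz":-0.085,"wx":0,"wy":0,"wz":0,"grip":0.3},
    {"tx":0,"ty":0,"tz":-0.125,"wx":0,"wy":0,"wz":0,"grip":0.3},
    {"tx":0,"ty":0,"tz":-0.15,"wx":0,"wy":0,"wz":0,"grip":0.3}
  ]
}}

```text
time: 18.05
tool_pos: [0.4967, 0.182, 0.2543]
eef_rot: [0.707, 0.707, 0.002, 0.0]
ft_force: [0.5, 0.1, -1.4]
width: 0.512
gripper_force: 32.6
```

Emit:
{"api": "drive_tool", "payload": {
  "targets": [
    {"tx":-0.02,"ty":0,"tz":0,"wx":0,"wy":0,"wz":0,"grip":0.3},
    {"tx":-0.06,"ty":0,"tz":0,"wx":0,"wy":0,"wz":0,"grip":0.3},
    {"tx":-0.1,"ty":0.001,"tz":0,"wx":0,"wy":0,"wz":0,"grip":0.3},
    {"tx":-0.14,"ty":0.001,"tz":0,"wx":0,"wy":0,"wz":0,"grip":0.3},
    {"tx":-0.18,"ty":0.001,"tz":0,"wx":0,"wy":0,"wz":0,"grip":0.3}
  ]
}}

```text
time: 18.55
tool_pos: [0.4965, 0.0005, 0.2515]
eef_rot: [0.707, 0.707, 0.0, 0.0]
ft_force: [0.3, 0.4, -1.0]
width: 0.51
gripper_force: 32.7
```

Emit:
{"api": "drive_tool", "payload": {
  "targets": [
    {"tx":-0.045,"ty":0,"tz":0,"wx":0,"wy":0,"wz":0,"grip":0.3},
    {"tx":-0.09,"ty":0.001,"tz":0,"wx":0,"wy":0,"wz":0,"grip":0.3},
    {"tx":-0.135,"ty":0.001,"tz":0,"wx":0,"wy":0,"wz":0,"grip":0.3},
    {"tx":-0.175,"ty":0.002,"tz":0,"wx":0,"wy":0,"wz":0,"grip":0.3},
    {"tx":-0.198,"ty":0.002,"tz":0,"wx":0,"wy":0,"wz":0,"grip":0.3}
  ]
}}

```text
time: 19.05
tool_pos: [0.4979, -0.1997, 0.2516]
eef_rot: [0.709, 0.706, -0.0, 0.001]
ft_force: [-0.1, 0.3, -2.9]
width: 0.51
gripper_force: 32.7
```

Emit:
{"api": "drive_tool", "payload": {
  "targets": [
    {"tx":0,"ty":0,"tz":0,"wx":0,"wy":0,"wz":0,"grip":0.3},
    {"tx":0,"ty":0,"tz":0.03,"wx":0,"wy":0,"wz":0,"grip":0.3},
    {"tx":0,"ty":0,"tz":0.07,"wx":0,"wy":0,"wz":0,"grip":0.3},
    {"tx":0,"ty":0,"tz":0.1,"wx":0,"wy":0,"wz":0,"grip":0.3},
    {"tx":0,"ty":0,"tz":0.12,"wx":0,"wy":0,"wz":0,"grip":0.3}
  ]
}}

```text
time: 19.55
tool_pos: [0.4979, -0.1942, 0.1291]
eef_rot: [0.707, 0.707, -0.0, -0.001]
ft_force: [-0.7, 0.5, -1.1]
width: 0.511
gripper_force: 32.8
```

```bash
python3 st.py
```

```text
19.55 [ 0.4979 -0.1942  0.1291] yang 0.04 z [-0.0026  0.0012 -1.    ] w 0.511 [-0.7  0.5 -1.1] [-0.17  0.45  0.59  1.97 -0.34  0.82  0.61]
```

Emit:
{"api": "drive_tool", "payload": {
  "targets": [
    {"tx":0.0,"ty":0,"tz":0.012,"wx":0,"wy":0,"wz":0,"grip":0.3},
    {"tx":0.0,"ty":0,"tz":0.024,"wx":0,"wy":0,"wz":0,"grip":0.3},
    {"tx":0.0,"ty":0,"tz":0.034,"wx":0,"wy":0,"wz":0,"grip":0.3},
    {"tx":0.0,"ty":0,"tz":0.042,"wx":0,"wy":0,"wz":0,"grip":0.3},
    {"tx":0.0,"ty":0,"tz":0.046,"wx":0,"wy":0,"wz":0,"grip":0.3}
  ]
}}

```text
time: 20.05
tool_pos: [0.4988, -0.1959, 0.0849]
eef_rot: [0.707, 0.707, 0.0, -0.0]
ft_force: [-0.2, -0.1, -0.6]
width: 0.508
gripper_force: 32.8
```

Emit:
{"api": "drive_tool", "payload": {
  "targets": [
    {"tx":0.0,"ty":0,"tz":0.001,"wx":0,"wy":0,"wz":0,"grip":0.3},
    {"tx":0.0,"ty":0,"tz":0.003,"wx":0,"wy":0,"wz":0,"grip":0.3},
    {"tx":0.0,"ty":0,"tz":0.004,"wx":0,"wy":0,"wz":0,"grip":0.3},
    {"tx":0.0,"ty":0,"tz":0.006,"wx":0,"wy":0,"wz":0,"grip":0.3},
    {"tx":0.0,"ty":0,"tz":0.006,"wx":0,"wy":0,"wz":0,"grip":0.3}
  ]
}}

```text
time: 20.55
tool_pos: [0.4987, -0.1962, 0.0798]
eef_rot: [0.707, 0.707, 0.0, 0.0]
ft_force: [-2.5, 1.1, 5.1]
width: 0.508
gripper_force: 29.9
```

Red is on the floor of its compartment. I'll release it and go for green.

Emit:
{"api": "drive_tool", "payload": {
  "targets": [
    {"tx":0,"ty":0,"tz":0,"wx":0,"wy":0,"wz":0,"grip":0.6},
    {"tx":0,"ty":0,"tz":0,"wx":0,"wy":0,"wz":0,"grip":0.75},
    {"tx":0,"ty":0,"tz":0,"wx":0,"wy":0,"wz":0,"grip":1},
    {"tx":0,"ty":0,"tz":0,"wx":0,"wy":0,"wz":0,"grip":1},
    {"tx":0,"ty":0,"tz":0,"wx":0,"wy":0,"wz":0,"grip":1}
  ]
}}

```text
time: 21.05
tool_pos: [0.4988, -0.1959, 0.0792]
eef_rot: [0.707, 0.707, 0.0, -0.0]
ft_force: [0.0, 1.1, -0.7]
width: 0.999
gripper_force: 0.0
```

Emit:
{"api": "drive_tool", "payload": {
  "targets": [
    {"tx":0,"ty":0,"tz":-0.02,"wx":0,"wy":0,"wz":0,"grip":1},
    {"tx":0,"ty":0,"tz":-0.06,"wx":0,"wy":0,"wz":0,"grip":1},
    {"tx":0,"ty":0,"tz":-0.105,"wx":0,"wy":0,"wz":0,"grip":1},
    {"tx":0,"ty":0,"tz":-0.145,"wx":0,"wy":0,"wz":0,"grip":1},
    {"tx":0,"ty":0,"tz":-0.171,"wx":0,"wy":0,"wz":0,"grip":1}
  ]
}}

```text
time: 21.55
tool_pos: [0.4993, -0.1965, 0.2532]
eef_rot: [0.707, 0.707, 0.001, 0.001]
ft_force: [0.3, 0.2, 0.6]
width: 0.998
gripper_force: 0.0
```

Emit:
{"api": "drive_tool", "payload": {
  "targets": [
    {"tx":0.03,"ty":0,"tz":0,"wx":0,"wy":0,"wz":0,"grip":1},
    {"tx":0.07,"ty":-0.001,"tz":0,"wx":0,"wy":0,"wz":0,"grip":1},
    {"tx":0.11,"ty":-0.002,"tz":0,"wx":0,"wy":0,"wz":0,"grip":1},
    {"tx":0.15,"ty":-0.003,"tz":0,"wx":0,"wy":0,"wz":0,"grip":1},
    {"tx":0.19,"ty":-0.004,"tz":0,"wx":0,"wy":0,"wz":0,"grip":1}
  ]
}}

```text
time: 22.05
tool_pos: [0.4946, -0.0044, 0.2504]
eef_rot: [0.707, 0.707, 0.0, 0.0]
ft_force: [0.3, -0.0, -1.0]
width: 1.0
gripper_force: 0.0
```

Emit:
{"api": "drive_tool", "payload": {
  "targets": [
    {"tx":0.04,"ty":-0.001,"tz":0,"wx":0,"wy":0,"wz":0,"grip":1},
    {"tx":0.08,"ty":-0.002,"tz":0,"wx":0,"wy":0,"wz":0,"grip":1},
    {"tx":0.117,"ty":-0.002,"tz":0,"wx":0,"wy":0,"wz":0,"grip":1},
    {"tx":0.117,"ty":-0.002,"tz":0.03,"wx":0,"wy":0,"wz":0,"grip":1},
    {"tx":0.117,"ty":-0.002,"tz":0.06,"wx":0,"wy":0,"wz":0,"grip":1}
  ]
}}

```text
time: 22.55
tool_pos: [0.4933, 0.1129, 0.1901]
eef_rot: [0.706, 0.708, 0.001, 0.0]
ft_force: [-0.1, 0.3, 0.1]
width: 0.999
gripper_force: 0.0
```

```bash
python3 st.py; python3 - <<'E'
from h import *
t=cam("top")["color"][180:270,130:430]; b=cam("scene")["color"][80:300,110:330]
cv2.imwrite("pics/a6.png",np.vstack([cv2.resize(t,(600,180),interpolation=2),cv2.resize(b,(600,600),interpolation=2)[100:520]]))
E
```

```text
22.55 [0.4933 0.1129 0.1901] yang 0.15 z [ 0.002   0.0013 -1.    ] w 0.999 [-0.1  0.3  0.1] [-0.74  0.3   0.51  1.98 -0.18  0.91 -0.13]
```

View pics/a6.png

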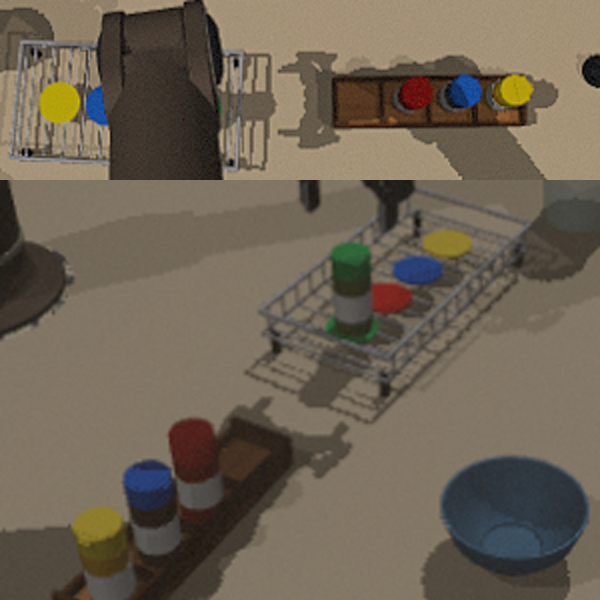

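Red (193,470), blue and yellow all stand upright in order, so I'll take green next.

Emit:
{"api": "drive_tool", "payload": {
  "targets": [
    {"tx":0,"ty":0,"tz":0.03,"wx":0,"wy":0,"wz":0,"grip":1},
    {"tx":0,"ty":0,"tz":0.06,"wx":0,"wy":0,"wz":0,"grip":1},
    {"tx":0,"ty":0,"tz":0.08,"wx":0,"wy":0,"wz":0,"grip":1},
    {"tx":0,"ty":0,"tz":0.089,"wx":0,"wy":0,"wz":0,"grip":1},
    {"tx":0,"ty":0,"tz":0.089,"wx":0,"wy":0,"wz":0,"grip":1}
  ]
}}

```text
time: 23.15
tool_pos: [0.493, 0.1108, 0.1013]
eef_rot: [0.707, 0.707, -0.0, -0.0]
ft_force: [-1.0, -0.5, 0.8]
width: 1.002
gripper_force: 0.0
```

Emit:
{"api": "drive_tool", "payload": {
  "targets": [
    {"tx":0,"ty":0,"tz":0,"wx":0,"wy":0,"wz":0,"grip":0.6},
    {"tx":0,"ty":0,"tz":0,"wx":0,"wy":0,"wz":0,"grip":0.5},
    {"tx":0,"ty":0,"tz":0,"wx":0,"wy":0,"wz":0,"grip":0.4},
    {"tx":0,"ty":0,"tz":0,"wx":0,"wy":0,"wz":0,"grip":0.3},
    {"tx":0,"ty":0,"tz":0,"wx":0,"wy":0,"wz":0,"grip":0.3}
  ]
}}

```text
time: 23.65
tool_pos: [0.4934, 0.1113, 0.1023]
eef_rot: [0.707, 0.707, 0.001, 0.0]
ft_force: [-1.8, 0.0, 7.6]
width: 0.512
gripper_force: 30.6
```

Emit:
{"api": "drive_tool", "payload": {
  "targets": [
    {"tx":0,"ty":0,"tz":-0.015,"wx":0,"wy":0,"wz":0,"grip":0.3},
    {"tx":0,"ty":0,"tz":-0.045,"wx":0,"wy":0,"wz":0,"grip":0.3},
    {"tx":0,"ty":0,"tz":-0.085,"wx":0,"wy":0,"wz":0,"grip":0.3},
    {"tx":0,"ty":0,"tz":-0.125,"wx":0,"wy":0,"wz":0,"grip":0.3},
    {"tx":0,"ty":0,"tz":-0.15,"wx":0,"wy":0,"wz":0,"grip":0.3}
  ]
}}

```text
time: 24.15
tool_pos: [0.4936, 0.1109, 0.2544]
eef_rot: [0.707, 0.707, 0.002, 0.001]
ft_force: [0.4, 1.4, -1.0]
width: 0.506
gripper_force: 30.8
```

Emit:
{"api": "drive_tool", "payload": {
  "targets": [
    {"tx":-0.02,"ty":0.001,"tz":0,"wx":0,"wy":0,"wz":0,"grip":0.3},
    {"tx":-0.06,"ty":0.002,"tz":0,"wx":0,"wy":0,"wz":0,"grip":0.3},
    {"tx":-0.1,"ty":0.003,"tz":0,"wx":0,"wy":0,"wz":0,"grip":0.3},
    {"tx":-0.14,"ty":0.004,"tz":0,"wx":0,"wy":0,"wz":0,"grip":0.3},
    {"tx":-0.18,"ty":0.005,"tz":0,"wx":0,"wy":0,"wz":0,"grip":0.3}
  ]
}}

```text
time: 24.65
tool_pos: [0.4976, -0.0704, 0.2517]
eef_rot: [0.707, 0.707, 0.0, 0.0]
ft_force: [0.3, 0.2, -1.8]
width: 0.507
gripper_force: 30.8
```

Emit:
{"api": "drive_tool", "payload": {
  "targets": [
    {"tx":-0.035,"ty":0.001,"tz":0,"wx":0,"wy":0,"wz":0,"grip":0.3},
    {"tx":-0.057,"ty":0.001,"tz":0,"wx":0,"wy":0,"wz":0,"grip":0.3},
    {"tx":-0.057,"ty":0.001,"tz":0,"wx":0,"wy":0,"wz":0,"grip":0.3},
    {"tx":-0.057,"ty":0.001,"tz":0.03,"wx":0,"wy":0,"wz":0,"grip":0.3},
    {"tx":-0.057,"ty":0.001,"tz":0.06,"wx":0,"wy":0,"wz":0,"grip":0.3}
  ]
}}

```text
time: 25.15
tool_pos: [0.4995, -0.1252, 0.1913]
eef_rot: [0.707, 0.707, 0.001, 0.001]
ft_force: [0.0, 0.1, -1.2]
width: 0.506
gripper_force: 30.8
```

Emit:
{"api": "drive_tool", "payload": {
  "targets": [
    {"tx":0,"ty":0,"tz":0.02,"wx":0,"wy":0,"wz":0,"grip":0.3},
    {"tx":0,"ty":0,"tz":0.04,"wx":0,"wy":0,"wz":0,"grip":0.3},
    {"tx":0,"ty":0,"tz":0.055,"wx":0,"wy":0,"wz":0,"grip":0.3},
    {"tx":0,"ty":0,"tz":0.06,"wx":0,"wy":0,"wz":0,"grip":0.3},
    {"tx":0,"ty":0,"tz":0.06,"wx":0,"wy":0,"wz":0,"grip":0.3}
  ]
}}

```text
time: 25.65
tool_pos: [0.4986, -0.1252, 0.131]
eef_rot: [0.707, 0.707, -0.0, -0.001]
ft_force: [-0.3, -0.4, -1.7]
width: 0.506
gripper_force: 30.8
```

```bash
python3 st.py
```

```text
25.65 [ 0.4986 -0.1252  0.131 ] yang 0.01 z [-1.2e-03  3.0e-04 -1.0e+00] w 0.506 [-0.3 -0.4 -1.7] [-0.32  0.42  0.6   2.02 -0.33  0.8   0.47]
```

Emit:
{"api": "drive_tool", "payload": {
  "targets": [
    {"tx":0.0,"ty":0,"tz":0.012,"wx":0,"wy":0,"wz":0,"grip":0.3},
    {"tx":0.0,"ty":0,"tz":0.024,"wx":0,"wy":0,"wz":0,"grip":0.3},
    {"tx":0.0,"ty":0,"tz":0.034,"wx":0,"wy":0,"wz":0,"grip":0.3},
    {"tx":0.0,"ty":0,"tz":0.042,"wx":0,"wy":0,"wz":0,"grip":0.3},
    {"tx":0.0,"ty":0,"tz":0.046,"wx":0,"wy":0,"wz":0,"grip":0.3}
  ]
}}

```text
time: 26.15
tool_pos: [0.4984, -0.126, 0.0842]
eef_rot: [0.707, 0.707, -0.0, -0.0]
ft_force: [1.0, 0.1, -0.8]
width: 0.505
gripper_force: 30.8
```

Emit:
{"api": "drive_tool", "payload": {
  "targets": [
    {"tx":0.0,"ty":0,"tz":0.001,"wx":0,"wy":0,"wz":0,"grip":0.3},
    {"tx":0.0,"ty":0,"tz":0.003,"wx":0,"wy":0,"wz":0,"grip":0.3},
    {"tx":0.0,"ty":0,"tz":0.004,"wx":0,"wy":0,"wz":0,"grip":0.3},
    {"tx":0.0,"ty":0,"tz":0.006,"wx":0,"wy":0,"wz":0,"grip":0.3},
    {"tx":0.0,"ty":0,"tz":0.006,"wx":0,"wy":0,"wz":0,"grip":0.3}
  ]
}}

```text
time: 26.65
tool_pos: [0.4988, -0.1262, 0.0801]
eef_rot: [0.707, 0.707, 0.0, -0.0]
ft_force: [-3.8, 0.7, 7.6]
width: 0.509
gripper_force: 30.8
```

Emit:
{"api": "drive_tool", "payload": {
  "targets": [
    {"tx":0,"ty":0,"tz":0,"wx":0,"wy":0,"wz":0,"grip":0.6},
    {"tx":0,"ty":0,"tz":0,"wx":0,"wy":0,"wz":0,"grip":0.75},
    {"tx":0,"ty":0,"tz":0,"wx":0,"wy":0,"wz":0,"grip":1},
    {"tx":0,"ty":0,"tz":0,"wx":0,"wy":0,"wz":0,"grip":1},
    {"tx":0,"ty":0,"tz":0,"wx":0,"wy":0,"wz":0,"grip":1}
  ]
}}

```text
time: 27.15
tool_pos: [0.4988, -0.1259, 0.0792]
eef_rot: [0.707, 0.707, -0.0, -0.0]
ft_force: [-0.2, 0.8, -0.3]
width: 1.002
gripper_force: 0.0
```

Emit:
{"api": "drive_tool", "payload": {
  "targets": [
    {"tx":0,"ty":0,"tz":-0.02,"wx":0,"wy":0,"wz":0,"grip":1},
    {"tx":0,"ty":0,"tz":-0.06,"wx":0,"wy":0,"wz":0,"grip":1},
    {"tx":0,"ty":0,"tz":-0.105,"wx":0,"wy":0,"wz":0,"grip":1},
    {"tx":0,"ty":0,"tz":-0.145,"wx":0,"wy":0,"wz":0,"grip":1},
    {"tx":0,"ty":0,"tz":-0.171,"wx":0,"wy":0,"wz":0,"grip":1}
  ]
}}

```text
time: 27.65
tool_pos: [0.4994, -0.1265, 0.2532]
eef_rot: [0.707, 0.707, 0.001, 0.001]
ft_force: [0.2, 0.5, -0.5]
width: 0.996
gripper_force: 0.0
```

Emit:
{"api": "drive_tool", "payload": {
  "targets": [
    {"tx":0.03,"ty":0,"tz":0,"wx":0,"wy":0,"wz":0,"grip":1},
    {"tx":0.07,"ty":0,"tz":0,"wx":0,"wy":0,"wz":0,"grip":1},
    {"tx":0.11,"ty":0,"tz":0,"wx":0,"wy":0,"wz":0,"grip":1},
    {"tx":0.14,"ty":0,"tz":0,"wx":0,"wy":0,"wz":0,"grip":1},
    {"tx":0.15,"ty":0,"tz":0,"wx":0,"wy":0,"wz":0,"grip":1}
  ]
}}

```text
time: 28.15
tool_pos: [0.4987, 0.0277, 0.2501]
eef_rot: [0.706, 0.709, 0.0, -0.0]
ft_force: [-0.3, -0.6, 0.6]
width: 1.002
gripper_force: 0.0
```

Emit:
{"api": "drive_tool", "payload": {
  "targets": [
    {"tx":0,"ty":0,"tz":0,"wx":0,"wy":0,"wz":0,"grip":1},
    {"tx":0,"ty":0,"tz":0,"wx":0,"wy":0,"wz":0,"grip":1},
    {"tx":0,"ty":0,"tz":0,"wx":0,"wy":0,"wz":0,"grip":1}
  ]
}}

```text
time: 28.45
tool_pos: [0.4989, 0.0222, 0.2503]
eef_rot: [0.708, 0.706, -0.0, 0.0]
ft_force: [-0.2, -0.6, 0.3]
width: 1.001
gripper_force: 0.0
```

```bash
python3 st.py; python3 - <<'E'
from h import *
t=cam("top")["color"]; b=cam("scene")["color"]
cv2.imwrite("pics/a7.png",np.vstack([cv2.resize(t[90:270],(600,211),interpolation=2),cv2.resize(b[80:340,90:370],(600,557),interpolation=2)[170:]]))
E
```

```text
28.45 [0.4989 0.0222 0.2503] yang -0.18 z [ 1.e-04 -5.e-04 -1.e+00] w 1.001 [-0.2 -0.6  0.3] [-0.66  0.21  0.62  1.93 -0.14  1.04  0.01]
```

View pics/a7.png

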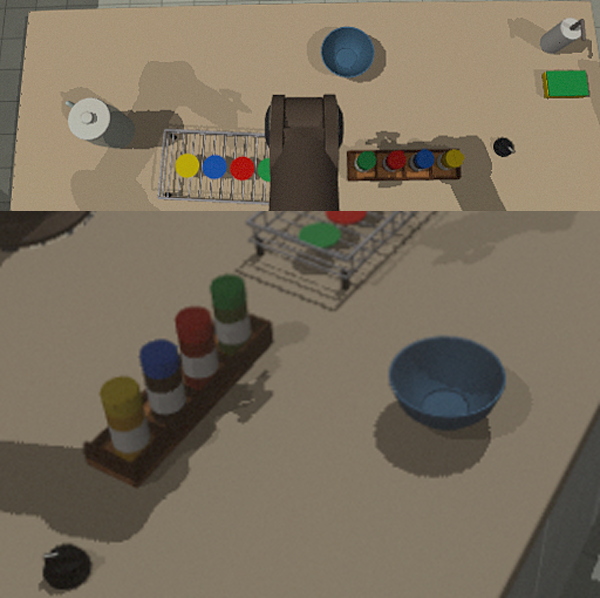

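The four jars stand upright as green, red, blue and yellow from left to right, which is the reverse of the saucers. The bowl, pitcher and knob look unmoved, and the arm is clear of everything.

```bash
python3 -c "
from workcell import robot
print(robot.hand_in())"
```

```text
the job is handed in; nothing more can be done
None
```

The job is handed in: all four jars stand upright in the spice rack in reversed order (green, red, blue, yellow from the left), one per compartment, with the gripper open and clear at about 28 s, and the bowl, pitcher and knob not touched.

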